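# Eject a wrench socket and trap it on the lane

## Task

Press the red eject pad of the socket dispenser down with one fingertip until the socket pops out, and with the other finger standing in the sloping lane beside it trap it before it rolls off the lane's open lower end. The socket is only stopped, never picked up, and the things lying around stay where they are. Finish while holding: at the end the finger is still in the lane, keeping the socket at rest on the slope below its stop blade.

Things in the scene. Friction and masses are not known exactly. Their poses are not given: they have to be found in the camera images.
- dispenser: Socket dispenser screwed to the bench, plywood base 230 x 156 x 6 mm, tallest part (grey block at the nest end) 61 mm. Origin at the underside, below the lane's middle line. z up; +x up the lane to the nest, -x down the slope, roughly towards the robot (yaw within 0.35 rad); +y across to the red pad.
- ejector_top (a point): Centre of the top of the red eject pad (36 x 36 mm); moves with it. At rest 33 mm above the bench, 70 mm across (+y of the dispenser) from the lane's middle, 15 mm higher than the lane floor at catch_spot. Fully pressed 22 mm above the bench: a fingertip level with it then hangs 4 mm clear of the lane floor.
- stop_blade (a point): Middle of the top edge of the steel stop blade that crosses the lane, 35 mm up-lane of the dispenser's origin and 70 mm up-lane of catch_spot; stands 9 mm above the lane floor. One piece with the red pad: it sinks with it, below the floor after 9 mm, and lets the socket go.
- ejector (a joint): Travel of the red pad downward, m: 0 at rest, 0.011 fully down on its stop. Springs: about 2 N to start, 5 N fully down; comes up again when released. The socket is let go somewhere between 0.005 and 0.010.
- catch_spot (a point): Point on the lane floor, in the middle of its width, straight across from the red pad's centre (70 mm from it in plan), 18 mm above the bench. The aluminium lane is 44 mm wide inside, slopes down 6 degrees towards the dispenser's -x; its side walls are 5 mm thick and 10 mm above its floor. A finger standing here with its tip a few millimetres above the floor stops the socket.
- socket: Steel wrench socket, blue band, cylinder 26 mm diameter, 38 mm long, 0.1 to 0.15 kg. Origin at its centre, y along its axis, which lies across the lane; it turns about y as it rolls. Starts in the nest between stop blade and brass spring pusher. Once let go it is shoved 14 mm, then rolls off the lane's open lower end in well under a second unless stopped.
- lane_end (a point): Middle of the lane floor's edge at its open lower end, 65 mm down-lane of the catch spot. A socket past it is lost.
- ratchet: Bystander: steel ratchet with black grip, 38 x 219 x 35 mm, lying to the pad's side of the dispenser. Origin at the centre of its underside.
- electrical_tape: Bystander: roll of black tape, 60 mm across, 18 mm high, lying on the other side of the dispenser. Origin at the centre of its underside.
- masking_tape: Bystander: roll of masking tape, 100 mm across, 24 mm high, behind the work. Origin at the centre of its underside.
- battery_pack: Bystander: black battery pack, 74 x 124 x 65 mm, at the right front. Origin at the centre of its underside.
- offcut_1: Bystander: short wood offcut, 64 x 89 x 38 mm, at the right front. Origin at the centre of its underside.
- block_plane: Bystander: grey metal block plane with wooden knobs, 45 x 160 x 54 mm, at the left front. Origin at the centre of its underside.
Not all that is in view belongs to the job. There is more than one size of the socket; the job needs the smaller.

How it is judged:
By the outcome, as a careful person would: the job done as asked, in the order asked, and still so for the second after the job is handed in, while the arm keeps its last pose, push and grip.
It also fails if it takes over 32 s, if anything falls off the work surface, if the arm or the gripper's body presses on something with over 40 N, if the wrist force passes 120 N, or if a joint passes its speed limit or range.

## Robot

A 7-joint arm with a two-finger parallel gripper is mounted at the origin on a cart in front of the work surface, level with it; the furniture and walls round the work are solid. World frame = base frame: x ahead of the robot, y to its left, z up, the work surface at z = 0. Lengths are in m, angles in rad, forces in N, time in s.
With the tool pointing down it reaches from about 0.4 to 0.85 m from the base axis. Payload 10.4 kg.
Tool frame: the origin (TCP) lies between the finger pads; the fingertips stand 17 mm ahead of it and the grasp point (between the pads) lies 2 mm behind it; z points along the fingers, y is the direction in which the jaws open and shut (so a half turn about z gives the same grasp; the last joint's range is limited). The gripper opens to 85 mm and grips with 20 to 120 N. Pads are 22 mm wide; open, the fingers measure 114 mm over their backs; the gripper's body (76 mm by 85 mm) begins 54 mm behind the grasp point. The pads swing forward as they close: fully open they stand 13 mm farther back than shut.
Start: joints at [1.273, 0.332, -0.065, 1.46, 0.022, 1.35, -0.088], TCP at [0.17, -0.602, 0.248] pointing down, gripper open.
Joint ranges: [-2.6, 2.6], [-0.5, 2.12], [-1.47, 1.34], [0.16, 2.42], [-1.27, 4.41], [0.06, 2.06], [-2.6, 2.6]. Speed limits (rad/s): [2.22, 2.22, 2.79, 2.79, 3.14, 3.14, 3.14].

## Interface

Orientations are given as a unit quaternion [x, y, z, w].
In Python, from workcell import manip gives the robot as it stands.
- The arm moves only by the tool jog_arm, never from a script. Its argument "steps" is one flat list of numbers, 5 for each row, row after row: the finger opening in m, from 0 to 0.0854, then the shift along the tool's x, y, z in m, then the turn about the tool's z in rad. In form: [gripper, x, y, z, twist, gripper, x, y, z, twist, ...]. A call has exactly 10 rows; each row is the pose to reach, as a shift and turn from the pose commanded when the call began, along the tool's axes at that moment; what a row does not reach only later rows make up. A row lasts 1/10 s, in which the tool goes at most 50 mm and 8.59 degrees, less where a joint would pass 70% of its speed; a pose out of reach is approached as far as the arm can. A call with a gripper value outside its range is refused whole. The fingers move at their own pace and stop on an object; "grip_force" is the grip in N (left out, the last holds). Time passes only in rows, so rows that repeat a pose let the fingers close, or fill a call up. It gives the time, the measured TCP pose, the force and the opening at its end, in the units of the state.
- manip.get_obs(): the state, without advancing time (a new reading comes with each control period).
- manip.camera(name): name is "scene" or "top"; returns (picture, depth): 480x640x3 uint8, red, green, blue; 480x640 float32, m along the optical axis (not along the pixel's ray), 0 where there is no reading.
- manip.calibration(name): a dict with "mtx" (3x3 intrinsics, pixels), "k1" (the pictures are not rectified: a ray, as slopes to the right and down, at radius r is drawn at 1 + k1 r^2 times it, then the intrinsics apply), "world_to_cam" (4x4, takes a point from world to camera coordinates). Camera axes: x right, y down, z forward; pixel columns grow to the right and rows downward; lengths in m; the calibration is good to about 2 mm. A picture is of the moment at which its call begins. calibration takes no time and is no camera call.
- manip.hand_in(): hands the job in, once; it reports no verdict.
The state is a dict: "clock": time; "joint_pos": joint angles; "joint_velocities": joint speeds; "tau": joint torques, N m; "position": TCP position; "ee_rot": TCP orientation; "ft_force": force on the tool from outside, world axes, zero at the start; "torque": the same for the moment, N m; "grip_width": opening from 0.0 (shut) to 1.0 (fully open).
Only numpy, scipy, OpenCV 4.12 (cv2) and the standard library are available. Lean on these libraries where they do the work, as an engineer would, in place of code of your own. Each camera call takes 0.05 s, during which the arm holds its last target.

## Working session

There is one attempt and no reset: what is moved stays moved. The work goes in short steps, Python scripts to look and compute and a tool call to move; the robot and the scene stay as the last step left them, time stands still between calls to the robot, and variables do not carry over. Pictures are saved under pics/ and viewed, and the job is handed in when it is done.

Besides the shell and the picture viewer there is one more tool, called after "Emit:" by a JSON object that holds its "api" and its "payload". jog_arm: Moves the arm, as the interface text tells. Its arguments: {"type":"object","properties":{"steps":{"type":"array"},"grip_force":{"type":"number"}},"required":["steps"]}

```bash
mkdir -p pics; ls; python3 - <<'E'
from workcell import manip
import cv2,numpy as np
o=manip.get_obs(); print(o)
for n in("scene","top"):
    c=manip.calibration(n); print(n,c)
    p,d=manip.camera(n); np.savez(f"pics/{n}0.npz",p=p,d=d); cv2.imwrite(f"pics/{n}0.png",p[:,:,::-1])
E
```

```text
pics
{'clock': 0.0, 'joint_pos': array([ 1.27341373,  0.33286905, -0.06467747,  1.46092333,  0.02161777,
        1.34991091, -0.08851518]), 'joint_velocities': array([-0.0008015 ,  0.00134952, -0.0026742 , -0.00126162, -0.00199155,
        0.00122826, -0.00047936]), 'tau': array([ 6.39556074e-04, -6.25444794e+01,  4.96608554e-02, -3.91612244e+01,
        1.63272052e-02,  9.97160882e-03, -4.03206991e-05]), 'position': array([ 0.1694697 , -0.60122539,  0.24752622]), 'ee_rot': array([ 9.90577224e-01,  1.36953507e-01, -1.41418192e-04, -6.93115638e-04]), 'ft_force': array([-0.45863115,  0.41082599, -0.44856745]), 'torque': array([ 0.00840462, -0.05662963, -0.03486471]), 'grip_width': 0.9980600851047445}
scene {'mtx': array([[529.98495693,   0.        , 319.81972572],
       [  0.        , 529.98495693, 234.96615536],
       [  0.        ,   0.        ,   1.        ]]), 'k1': -0.026790522980460363, 'world_to_cam': array([[-0.51069243, -0.85975663, -0.00343155,  0.46900322],
       [-0.58545872,  0.35067781, -0.73093308,  0.3260256 ],
       [ 0.62962793, -0.37127296, -0.68244052,  0.98989005],
       [ 0.        ,  0.        ,  0.        ,  1.        ]])}
top {'mtx': array([[589.59950823,   0.        , 339.16335004],
       [  0.        , 589.59950823, 237.59458639],
       [  0.        ,   0.        ,   1.        ]]), 'k1': -0.09349809458631313, 'world_to_cam': array([[ 0.04231192, -0.99909748, -0.00373156,  0.18389016],
       [-0.97893026, -0.04071049, -0.2000955 ,  0.57411022],
       [ 0.19976299,  0.01211936, -0.97976929,  1.49982536],
       [ 0.        ,  0.        ,  0.        ,  1.        ]])}
```

View pics/scene0.png

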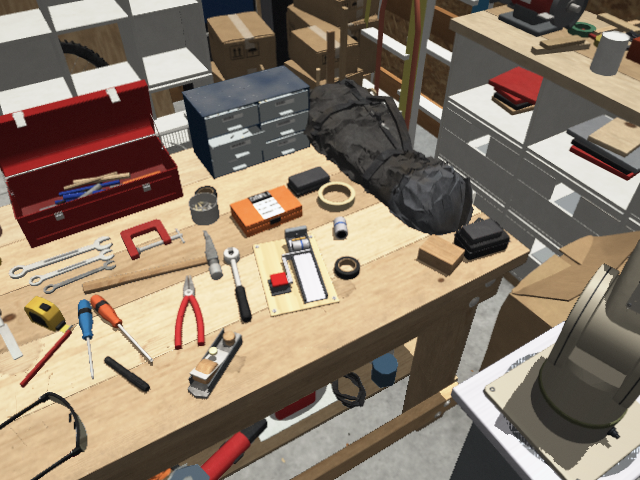

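View pics/top0.png

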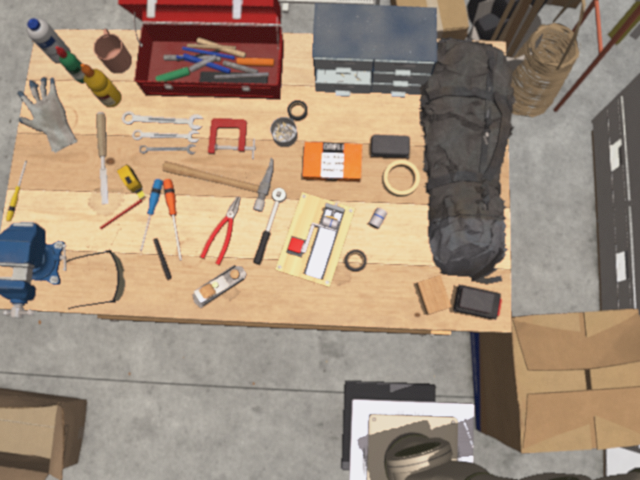

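The scene view shows the dispenser at about (292,275), with its red pad at (279,281), and a loose socket at (341,227). In the top view the dispenser is at (315,240), the pad at (297,245) and the lane at about (321,250). Candidates for the socket are the one in the nest at top (331,215) and the loose one at top (378,217). I'll check a close crop.

```bash
python3 - <<'E'
import cv2,numpy as np
a=np.load("pics/scene0.npz")['p'][215:320,240:365,::-1]; b=np.load("pics/top0.npz")['p'][185:290,270:395,::-1]
a=cv2.resize(a,None,fx=3.2,fy=5,interpolation=cv2.INTER_CUBIC);b=cv2.resize(b,None,fx=3.2,fy=5,interpolation=cv2.INTER_CUBIC)
cv2.imwrite("pics/crop0.png",np.hstack([a,b]))
E
```

```text
(no output)
```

View pics/crop0.png

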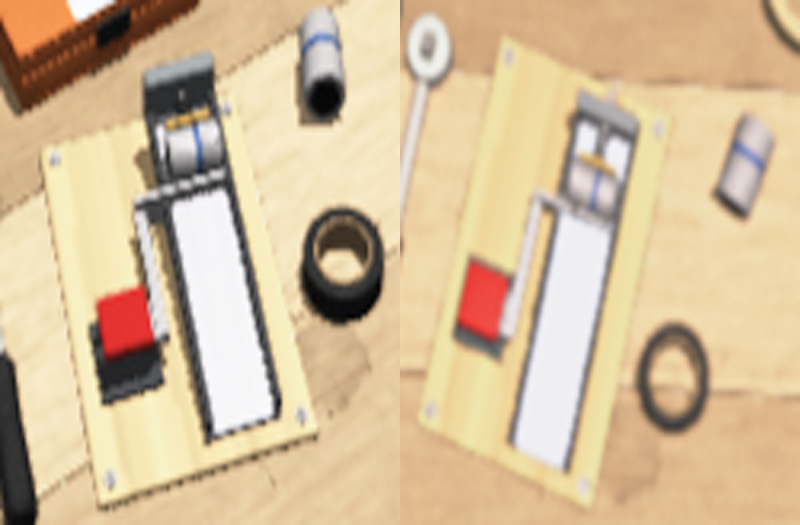

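```bash
cat > h.py <<'E'
import numpy as np,cv2
from workcell import manip
def ray(n,uv,z):
    c=manip.calibration(n);K=c['mtx'];T=c['world_to_cam'];uv=np.atleast_2d(uv).astype(float)
    d=np.array([(uv[:,0]-K[0,2])/K[0,0],(uv[:,1]-K[1,2])/K[1,1]]).T
    s=d.copy()
    for _ in range(10): s=d/(1+c['k1']*(s**2).sum(1,keepdims=True))
    R=T[:3,:3];o=-R.T@T[:3,3];w=np.c_[s,np.ones(len(s))]@R
    return o+w*((z-o[2])/w[:,2])[:,None]
def proj(n,P):
    c=manip.calibration(n);T=c['world_to_cam'];q=np.atleast_2d(P)@T[:3,:3].T+T[:3,3];s=q[:,:2]/q[:,2:]
    s=s*(1+c['k1']*(s**2).sum(1,keepdims=True));return s@c['mtx'][:2,:2].T+c['mtx'][:2,2]
def big(m):
    n,l,st,ce=cv2.connectedComponentsWithStats(m.astype(np.uint8));i=1+np.argmax(st[1:,4]);return l==i
E
python3 - <<'E'
from h import *
box={'scene':(240,365,215,320),'top':(270,395,185,290)}
for n in box:
    p=np.load(f"pics/{n}0.npz")['p'];x0,x1,y0,y1=box[n]
    hsv=cv2.cvtColor(p,cv2.COLOR_RGB2HSV);H,S,V=[hsv[:,:,i].astype(int) for i in range(3)]
    roi=np.zeros(H.shape,bool);roi[y0:y1,x0:x1]=1
    red=roi&((H<6)|(H>174))&(S>150)&(V>190); r2=roi&((H<6)|(H>174))&(S>150)
    for m in(red,r2):
        m=big(m);ys,xs=np.nonzero(m);w=ray(n,np.c_[xs,ys],0.033)
        q=ray(n,cv2.boxPoints(cv2.minAreaRect(w[:,:2].astype(np.float32)*1000)),0)if 0 else cv2.minAreaRect(w[:,:2].astype(np.float32)*1000)
        print(n,'red',m.sum(),w.mean(0).round(4),q)
    wh=big(roi&(S<40)&(V>200)); 
    if n=='scene': pass
    ys,xs=np.nonzero(wh);w=ray(n,np.c_[xs,ys],0.018);print(n,'lane',wh.sum(),(xs.min(),xs.max(),ys.min(),ys.max()),w.mean(0).round(4),cv2.minAreaRect(w[:,:2].astype(np.float32)*1000))
    vx=cv2.fitLine(w[:,:2].astype(np.float32),cv2.DIST_L2,0,.01,.01).ravel();print('yaw lane',np.arctan2(vx[1],vx[0]))
    wood=big(roi&(S<110)&(S>40)&(V>200)&(H>18)&(H<30));ys,xs=np.nonzero(wood);print('wood',wood.sum())
    w=ray(n,np.c_[xs,ys],0.006);print(cv2.minAreaRect(w[:,:2].astype(np.float32)*1000))
# hand-picked corners from crop: base corners
S=lambda u,v:(240+u/3.2,215+v/5); T=lambda u,v:(270+(u-400)/3.2,185+v/5)
print('scene base corners',ray('scene',[S(42,158),S(102,508),S(318,432)],0.006).round(4))
print('top base corners',ray('top',[T(504,38),T(672,117),T(590,508),T(418,420)],0.006).round(4))
print('scene lane end',ray('scene',[S(210,437),S(280,405)],0.012).round(4))
print('top lane end',ray('top',[T(512,445),T(568,470)],0.012).round(4))
E
```

```text
scene red 160 [0.5463 0.3285 0.033 ] ((546.5618896484375, 328.8760986328125), (33.6330680847168, 32.11353302001953), 74.59207153320312)
scene red 197 [0.5438 0.3299 0.033 ] ((543.8856811523438, 329.84405517578125), (36.05515670776367, 37.78813934326172), 74.58951568603516)
scene lane 835 (np.int64(294), np.int64(324), np.int64(253), np.int64(301)) [0.5277 0.2613 0.018 ] ((530.5167236328125, 260.2107849121094), (40.85216522216797, 146.06764221191406), 73.70606231689453)
yaw lane -0.28565788
wood 5095
((569.8287353515625, 221.94483947753906), (359.9471130371094, 263.5177001953125), 79.33155822753906)
top red 148 [0.5473 0.325  0.033 ] ((547.2488403320312, 324.79888916015625), (31.654048919677734, 34.1187629699707), 75.14236450195312)
top red 155 [0.5466 0.3249 0.033 ] ((547.0010375976562, 324.7310791015625), (32.420082092285156, 35.16522979736328), 73.81094360351562)
top lane 801 (np.int64(306), np.int64(334), np.int64(227), np.int64(278)) [0.5307 0.2574 0.018 ] ((531.1204833984375, 257.2431640625), (43.8780517578125, 137.10987854003906), 74.7236328125)
yaw lane -0.25974467
wood 5539
((567.2478637695312, 224.2423553466797), (343.4552917480469, 250.6825714111328), 84.59805297851562)
scene base corners [[0.6944 0.3238 0.006 ]
 [0.4772 0.3825 0.006 ]
 [0.4383 0.2347 0.006 ]]
top base corners [[0.6999 0.3157 0.006 ]
 [0.6606 0.1682 0.006 ]
 [0.4411 0.2291 0.006 ]
 [0.4827 0.3767 0.006 ]]
scene lane end [[0.4699 0.3027 0.012 ]
 [0.4609 0.2518 0.012 ]]
top lane end [[0.4716 0.296  0.012 ]
 [0.4601 0.2483 0.012 ]]
```

```bash
python3 - <<'E'
from h import *
from scipy.spatial.transform import Rotation as R
# height map from top depth
a=np.load("pics/top0.npz");d=a['d'];c=manip.calibration('top');T=c['world_to_cam']
v,u=np.mgrid[0:480:2,0:640:2];uv=np.c_[u.ravel(),v.ravel()];z=d[uv[:,1],uv[:,0]]
K=c['mtx'];s0=(uv-K[:2,2])/K[0,0];s=s0.copy()
for _ in range(10): s=s0/(1+c['k1']*(s**2).sum(1,keepdims=True))
P=(np.c_[s*z[:,None],z]-T[:3,3])@T[:3,:3]
ok=z>0;P=P[ok]
for x in np.arange(.1,.9,.1):
    print(round(x,1),[ (lambda q: round(float(q.max()),2) if len(q) else None)(P[(abs(P[:,0]-x-.05)<.05)&(abs(P[:,1]-y)<.05)][:,2]) for y in np.arange(-.6,.55,.1)])
o=manip.get_obs();M=R.from_quat(o['ee_rot']);p=o['position'];print(M.as_matrix().round(3))
for w in[(.35,-.40,.25),(.50,0,.25),(.537,.293,.20),(.537,.293,.12)]: print(w,M.inv().apply(np.array(w)-p).round(3))
# check marks
yaw=-.268;pad=np.array([.546,.327]);ey=np.array([-np.sin(yaw),np.cos(yaw)]);ex=np.array([np.cos(yaw),np.sin(yaw)])
cs=pad-.07*ey
pts=[[*pad,.033],[*cs,.018],[*(cs-.065*ex),.0112],[*(cs+.07*ex),.034]]
ims=[]
for n,(x0,x1,y0,y1) in {'scene':(240,365,215,320),'top':(270,395,185,290)}.items():
    i=cv2.resize(np.load(f"pics/{n}0.npz")['p'][y0:y1,x0:x1,::-1],None,fx=3.2,fy=5,interpolation=cv2.INTER_CUBIC)
    for q in proj(n,pts): cv2.circle(i,(int((q[0]+.5-x0)*3.2),int((q[1]+.5-y0)*5)),4,(0,255,0),2)
    ims.append(i)
cv2.imwrite("pics/mark0.png",np.hstack(ims))
E
```

```text
0.1 [-0.16, -0.16, -0.16, -0.29, 0.0, 0.02, 0.02, 0.02, 0.01, -0.84, -0.84, -0.84]
0.2 [-0.14, -0.15, -0.14, -0.15, -0.84, -0.83, -0.84, -0.84, -0.84, -0.84, -0.84, -0.84]
0.3 [-0.17, -0.18, -0.18, 0.01, 0.07, 0.07, 0.04, 0.01, 0.01, 0.01, 0.01, 0.04]
0.4 [-0.2, -0.2, -0.23, 0.01, 0.09, 0.09, 0.05, 0.02, 0.03, 0.03, 0.02, 0.06]
0.5 [-0.83, -0.84, None, 0.01, 0.14, 0.15, 0.12, 0.03, 0.05, 0.04, 0.03, 0.02]
0.6 [-0.84, -0.84, None, 0.01, 0.13, 0.14, 0.1, 0.04, 0.07, 0.05, 0.04, 0.02]
0.7 [-0.84, -0.84, None, 0.01, 0.13, 0.12, 0.1, 0.03, 0.05, 0.05, 0.04, 0.03]
0.8 [-0.83, -0.84, None, 0.1, 0.18, 0.14, 0.13, 0.05, 0.05, 0.05, 0.06, 0.03]
[[ 0.962  0.271 -0.   ]
 [ 0.271 -0.962  0.001]
 [-0.    -0.001 -1.   ]]
(0.35, -0.4, 0.25) [ 0.228 -0.145 -0.002]
(0.5, 0, 0.25) [ 0.481 -0.489 -0.002]
(0.537, 0.293, 0.2) [ 0.596 -0.761  0.049]
(0.537, 0.293, 0.12) [ 0.596 -0.761  0.129]
```

View pics/mark0.png

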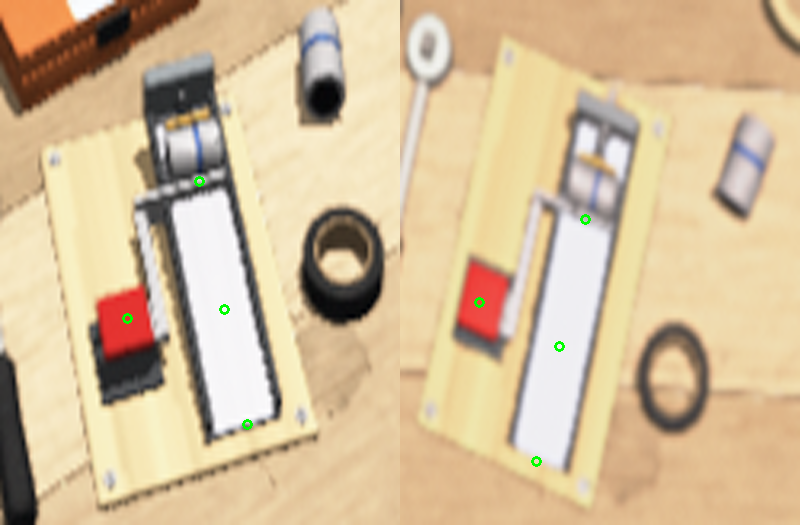

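The marks sit on the red pad, blade, catch spot and lane end in both views to within about 2 mm. The nest socket has the blue band. The loose one at top (378,217) lies away from the dispenser, so it isn't the one. Next I travel over.

Emit:
{"api": "jog_arm", "payload": {"steps": [0.056, 0.038, -0.024, 0, -0.14, 0.056, 0.076, -0.048, 0, -0.28, 0.056, 0.114, -0.073, 0, -0.42, 0.056, 0.152, -0.097, 0, -0.56, 0.056, 0.19, -0.121, 0, -0.7, 0.056, 0.228, -0.145, 0, -0.84, 0.056, 0.256, -0.182, 0, -0.98, 0.056, 0.284, -0.22, 0, -1.12, 0.056, 0.312, -0.258, 0, -1.26, 0.056, 0.34, -0.296, 0, -1.4], "grip_force": 40}}

```text
clock: 1.1
position: [0.4167, -0.2225, 0.2481]
ee_rot: [0.667, 0.745, -0.0, -0.0]
ft_force: [1.0, -0.2, 0.5]
grip_width: 0.656
```

```bash
cat > st.py <<'E'
from h import *
from scipy.spatial.transform import Rotation as R
o=manip.get_obs();M=R.from_quat(o['ee_rot']);p=o['position']
A=M.as_matrix();print(o['clock'],p.round(4),'F',o['ft_force'].round(2),'w',round(o['grip_width']*85.4,1),'q',o['joint_pos'].round(2))
ya=np.arctan2(A[1,1],A[0,1]);print('tool y ang',ya.round(4),'z',A[:,2].round(4),'x',A[:,0].round(3),'y',A[:,1].round(3))
t=np.array([.5368,.2933,p[2]]);tgt=np.pi/2-.268
print('shift tool',M.inv().apply(t-p).round(4),'twist',-((tgt-ya+np.pi/2)%np.pi-np.pi/2).round(4),-((tgt-ya))%(2*np.pi))
E
python3 st.py
```

```text
1.1 [ 0.4167 -0.2225  0.2481] F [ 1.   -0.24  0.54] w 56.1 q [ 0.91  0.02 -0.51  1.82  0.01  1.3   0.5 ]
tool y ang 0.1096 z [-3.e-04 -2.e-04 -1.e+00] x [-0.109  0.994 -0.   ] y [ 0.994  0.109 -0.   ]
shift tool [ 4.996e-01  1.758e-01 -2.000e-04] twist -1.1931 5.090038816022144
```

Emit:
{"api": "jog_arm", "payload": {"steps": [0.056, 0.047, 0.016, 0, -0.12, 0.056, 0.094, 0.032, 0, -0.24, 0.056, 0.14, 0.049, 0, -0.36, 0.056, 0.187, 0.066, 0, -0.48, 0.056, 0.234, 0.082, 0, -0.6, 0.056, 0.28, 0.099, 0, -0.72, 0.056, 0.327, 0.115, 0, -0.84, 0.056, 0.374, 0.132, 0.01, -0.96, 0.056, 0.42, 0.148, 0.02, -1.08, 0.056, 0.467, 0.164, 0.03, -1.193]}}

```text
clock: 2.1
position: [0.5313, 0.2573, 0.2178]
ee_rot: [0.135, 0.991, -0.0, -0.0]
ft_force: [-0.3, -0.3, 1.1]
grip_width: 0.653
```

```bash
python3 st.py
```

```text
2.1 [0.5313 0.2573 0.2178] F [-0.3  -0.35  1.08] w 55.8 q [ 0.21  0.43 -0.95  1.56  0.35  1.34  0.52]
tool y ang 1.3006 z [-1.e-04 -3.e-04 -1.e+00] x [-0.964  0.267 -0.   ] y [ 0.267  0.964 -0.   ]
shift tool [ 0.0043  0.0362 -0.    ] twist -0.0022 6.281031896323205
```

Emit:
{"api": "jog_arm", "payload": {"steps": [0.056, 0.004, 0.02, 0.02, 0, 0.056, 0.004, 0.036, 0.04, 0, 0.056, 0.004, 0.036, 0.07, 0, 0.056, 0.004, 0.036, 0.1, 0, 0.056, 0.004, 0.036, 0.125, 0, 0.056, 0.004, 0.036, 0.135, 0, 0.056, 0.004, 0.036, 0.138, 0, 0.056, 0.004, 0.036, 0.138, 0, 0.056, 0.004, 0.036, 0.138, 0, 0.056, 0.004, 0.036, 0.138, 0]}}

```text
clock: 3.1
position: [0.5373, 0.2919, 0.0818]
ee_rot: [0.137, 0.991, 0.0, 0.001]
ft_force: [0.3, -0.6, -0.5]
grip_width: 0.652
```

```bash
python3 st.py; python3 - <<'E'
from h import *
ims=[]
for n,(x0,x1,y0,y1) in {'scene':(230,355,205,310),'top':(260,385,185,290)}.items():
    p,d=manip.camera(n);np.savez(f"pics/{n}1.npz",p=p,d=d)
    ims.append(cv2.resize(p[y0:y1,x0:x1,::-1],None,fx=3.2,fy=5,interpolation=cv2.INTER_CUBIC))
cv2.imwrite("pics/crop1.png",np.hstack(ims))
E
```

```text
3.1 [0.5373 0.2919 0.0818] F [ 0.32 -0.63 -0.51] w 55.7 q [ 0.08  0.6  -0.86  1.64  0.5   1.13  0.38]
tool y ang 1.2968 z [ 1.7e-03  6.0e-04 -1.0e+00] x [-0.963  0.271 -0.001] y [0.271 0.963 0.001]
shift tool [0.0009 0.0012 0.    ] twist -0.006 6.277221029988174
```

View pics/crop1.png

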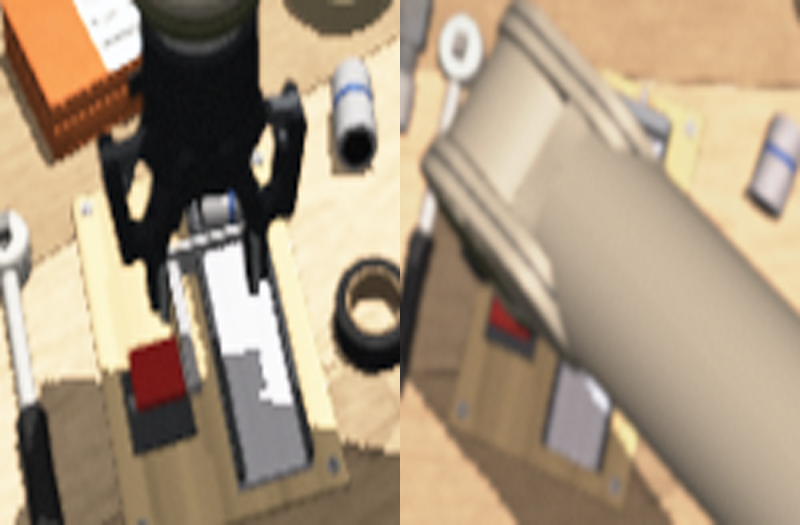

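```bash
python3 - <<'E'
from h import *
o=manip.get_obs();print(o['clock'],o['position'])
p=o['position'];ey=np.array([.268,.963,0]);ex=np.array([.963,-.268,0])
im=np.load("pics/scene1.npz")['p'][205:310,230:355,::-1];i=cv2.resize(im,None,fx=6,fy=5.7,interpolation=cv2.INTER_CUBIC)
for z,c in[(p[2]-.017,(0,255,0)),(p[2]-.010,(0,255,255))]:
  for s in(1,-1):
    for a in(-.011,.011):
      for b in (.028,.042):
        P=p.copy();P[2]=z;P=P+s*ey*b+ex*a;q=proj('scene',P)[0];cv2.circle(i,(int((q[0]+.5-230)*6),int((q[1]+.5-205)*5.7)),3,c,-1)
for P in([.546,.327,.033],[.5275,.2595,.018]):
    q=proj('scene',P)[0];cv2.circle(i,(int((q[0]+.5-230)*6),int((q[1]+.5-205)*5.7)),5,(255,0,255),2)
cv2.imwrite("pics/crop1b.png",i)
E
```

```text
3.2 [0.53714699 0.29167653 0.08134817]
```

View pics/crop1b.png

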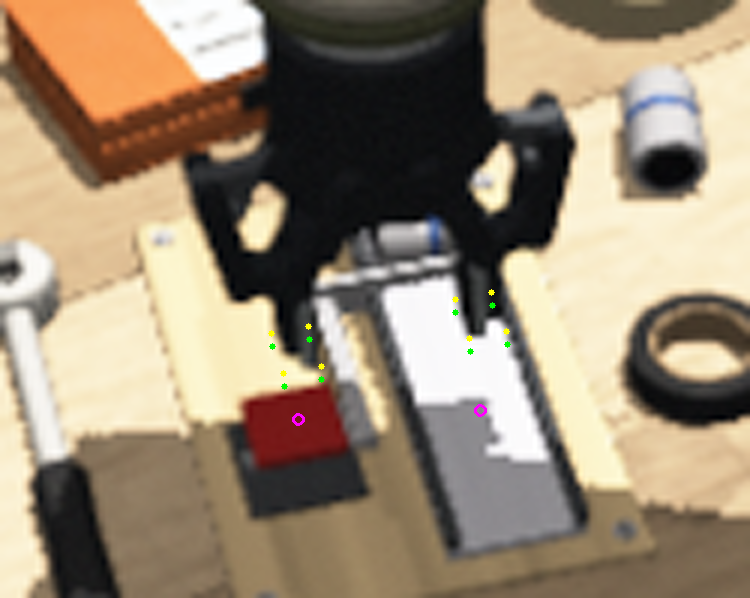

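Emit:
{"api": "jog_arm", "payload": {"steps": [0.06, 0.001, 0.001, 0.006, 0, 0.06, 0.001, 0.001, 0.012, 0, 0.06, 0.001, 0.001, 0.018, 0, 0.06, 0.001, 0.001, 0.023, 0, 0.06, 0.001, 0.001, 0.026, 0, 0.06, 0.001, 0.001, 0.028, 0, 0.06, 0.001, 0.001, 0.028, 0, 0.06, 0.001, 0.001, 0.028, 0, 0.06, 0.001, 0.001, 0.028, 0, 0.06, 0.001, 0.001, 0.028, 0]}}

```text
clock: 4.2
position: [0.5362, 0.2928, 0.0528]
ee_rot: [0.136, 0.991, 0.0, 0.0]
ft_force: [-0.3, 0.3, 0.2]
grip_width: 0.703
```

```bash
python3 st.py; cat > look.py <<'E'
import sys
from h import *
p,d=manip.camera('scene');i=cv2.resize(p[205:310,230:355,::-1],None,fx=6,fy=5.7,interpolation=cv2.INTER_CUBIC)
cv2.imwrite(sys.argv[1],i)
E
python3 look.py pics/crop2.png
```

```text
4.2 [0.5362 0.2928 0.0528] F [-0.27  0.26  0.15] w 60.0 q [ 0.06  0.64 -0.84  1.66  0.53  1.08  0.36]
tool y ang 1.297 z [ 4.e-04  1.e-04 -1.e+00] x [-0.963  0.27  -0.   ] y [0.27  0.963 0.   ]
shift tool [-0.0005  0.0006  0.    ] twist -0.0058 6.277405628710908
```

View pics/crop2.png

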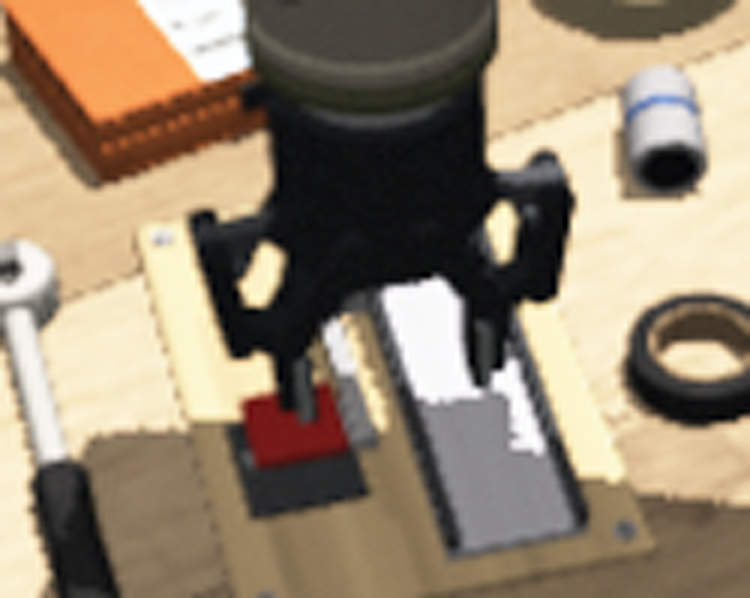

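Emit:
{"api": "jog_arm", "payload": {"steps": [0.06, 0, 0, 0.002, 0, 0.06, 0, 0, 0.004, 0, 0.06, 0, 0, 0.006, 0, 0.06, 0, 0, 0.008, 0, 0.06, 0, 0, 0.009, 0, 0.06, 0, 0, 0.01, 0, 0.06, 0, 0, 0.011, 0, 0.06, 0, 0, 0.012, 0, 0.06, 0, 0, 0.012, 0, 0.06, 0, 0, 0.012, 0]}}

```text
clock: 5.25
position: [0.536, 0.2928, 0.0405]
ee_rot: [0.136, 0.991, -0.0, -0.0]
ft_force: [-0.3, -1.2, 1.5]
grip_width: 0.699
```

```bash
python3 st.py; python3 look.py pics/crop3.png
```

```text
5.25 [0.536  0.2928 0.0405] F [-0.29 -1.22  1.55] w 59.7 q [ 0.06  0.65 -0.83  1.67  0.54  1.07  0.35]
tool y ang 1.2971 z [-0.e+00 -1.e-04 -1.e+00] x [-0.963  0.27  -0.   ] y [ 0.27   0.963 -0.   ]
shift tool [-0.0006  0.0007 -0.    ] twist -0.0057 6.277448389182086
```

View pics/crop3.png

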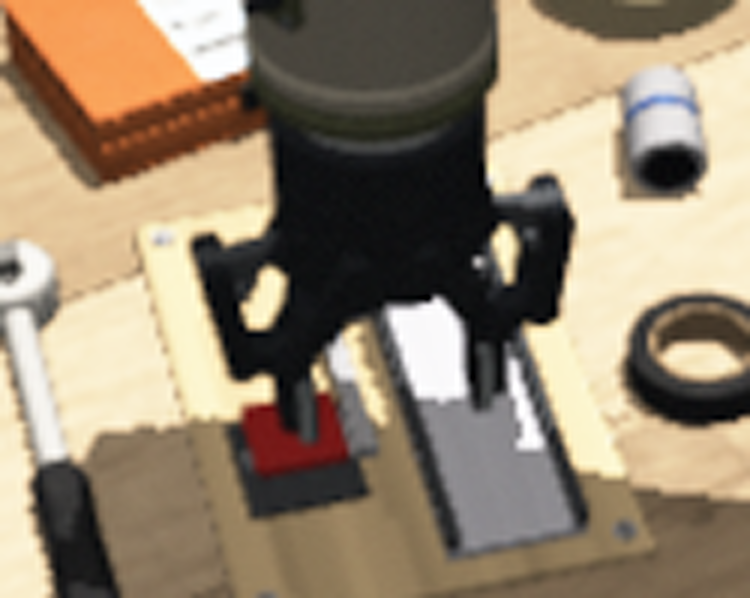

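Emit:
{"api": "jog_arm", "payload": {"steps": [0.06, 0, 0, 0.001, 0, 0.06, 0, 0, 0.002, 0, 0.06, 0, 0, 0.003, 0, 0.06, 0, 0, 0.004, 0, 0.06, 0, 0, 0.005, 0, 0.06, 0, 0, 0.006, 0, 0.06, 0, 0, 0.007, 0, 0.06, 0, 0, 0.008, 0, 0.06, 0, 0, 0.008, 0, 0.06, 0, 0, 0.008, 0]}}

```text
clock: 6.3
position: [0.5363, 0.293, 0.0341]
ee_rot: [0.136, 0.991, -0.0, 0.0]
ft_force: [-7.5, -7.1, 19.8]
grip_width: 0.703
```

```bash
python3 st.py; python3 look.py pics/crop4.png
```

```text
6.3 [0.5363 0.293  0.0341] F [-7.53 -7.08 19.83] w 60.0 q [ 0.05  0.66 -0.83  1.67  0.55  1.06  0.35]
tool y ang 1.2972 z [ 9.e-04 -4.e-04 -1.e+00] x [-0.963  0.27  -0.001] y [ 0.27   0.963 -0.   ]
shift tool [-0.0005  0.0004  0.    ] twist -0.0056 6.277576067416643
```

View pics/crop4.png

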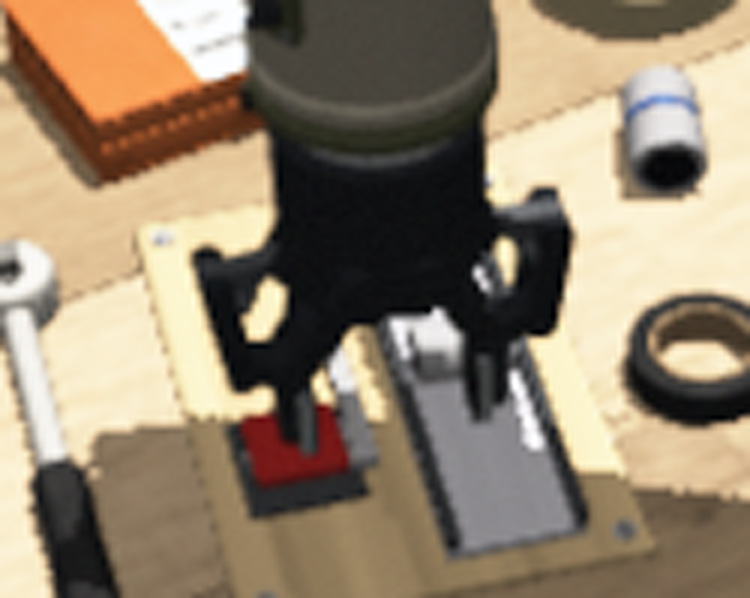

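The socket has popped out and rests against the lane finger at crop (437,355). The pad is at its stop, pressed with about 20 N. I'll ease the push by 1 mm and check that it stays put.

Emit:
{"api": "jog_arm", "payload": {"steps": [0.06, 0, 0, -0.0005, 0, 0.06, 0, 0, -0.001, 0, 0.06, 0, 0, -0.001, 0, 0.06, 0, 0, -0.001, 0, 0.06, 0, 0, -0.001, 0, 0.06, 0, 0, -0.001, 0, 0.06, 0, 0, -0.001, 0, 0.06, 0, 0, -0.001, 0, 0.06, 0, 0, -0.001, 0, 0.06, 0, 0, -0.001, 0]}}

```text
clock: 7.35
position: [0.5361, 0.2929, 0.0343]
ee_rot: [0.136, 0.991, -0.0, 0.0]
ft_force: [-4.3, -3.3, 11.3]
grip_width: 0.703
```

```bash
python3 st.py; python3 look.py pics/crop5.png; python3 - <<'E'
from h import *
p,d=manip.camera('top');cv2.imwrite('pics/top5.png',p[:,:,::-1])
a=cv2.imread('pics/crop4.png').astype(int);b=cv2.imread('pics/crop5.png').astype(int)
print('socket patch diff',abs(a-b)[310:385,400:465].mean(),'pad',abs(a-b)[400:480,240:350].mean())
q=ray('scene',[[230+437/6,205+355/5.7]],.03)[0];print('socket approx',q)
yaw=-.268;r=q[:2]-[.5275,.2595];print('lane coords rel catch',r@[np.cos(yaw),np.sin(yaw)],r@[-np.sin(yaw),np.cos(yaw)])
E
```

```text
7.35 [0.5361 0.2929 0.0343] F [-4.27 -3.25 11.29] w 60.1 q [ 0.05  0.66 -0.83  1.67  0.55  1.06  0.35]
tool y ang 1.297 z [ 4.e-04 -2.e-04 -1.e+00] x [-0.963  0.27  -0.   ] y [ 0.27   0.963 -0.   ]
shift tool [-0.0005  0.0006  0.    ] twist -0.0058 6.277377859689268
socket patch diff 4.67165811965812 pad 1.3475757575757576
socket approx [0.55054151 0.26378323 0.03      ]
lane coords rel catch 0.021084774762440642 0.01023179926745822
```

View pics/crop5.png

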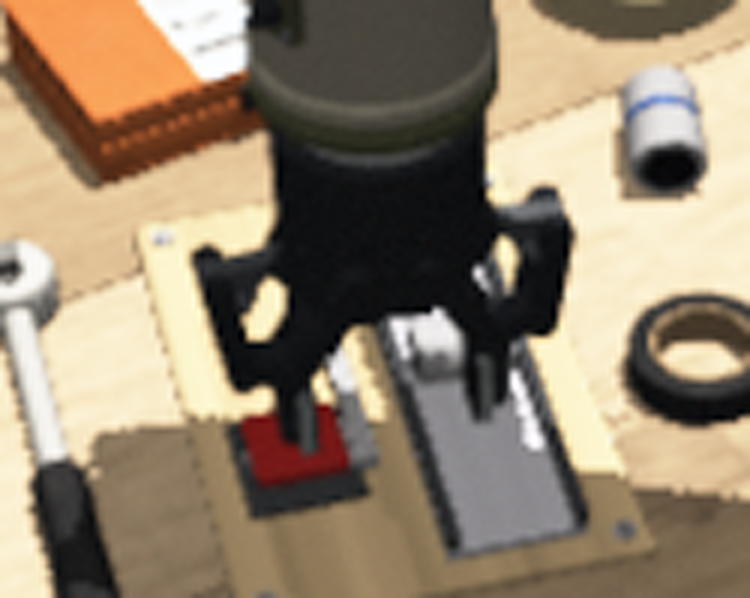

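Emit:
{"api": "jog_arm", "payload": {"steps": [0.06, 0, 0, 0, 0, 0.06, 0, 0, 0, 0, 0.06, 0, 0, 0, 0, 0.06, 0, 0, 0, 0, 0.06, 0, 0, 0, 0, 0.06, 0, 0, 0, 0, 0.06, 0, 0, 0, 0, 0.06, 0, 0, 0, 0, 0.06, 0, 0, 0, 0, 0.06, 0, 0, 0, 0]}}

```text
clock: 8.45
position: [0.5361, 0.2929, 0.0343]
ee_rot: [0.136, 0.991, -0.0, 0.0]
ft_force: [-4.2, -3.4, 11.0]
grip_width: 0.699
```

```bash
python3 st.py; python3 look.py pics/crop6.png; python3 - <<'E'
from h import *
L=[cv2.imread(f'pics/crop{k}.png') for k in(4,5,6)]
for a,b in((0,1),(1,2)):
    D=abs(L[a].astype(int)-L[b]);print('socket',D[310:385,400:465].mean(),'pad',D[400:480,240:350].mean())
cv2.imwrite('pics/cmp.png',np.hstack([cv2.resize(x[290:400,380:520],None,fx=1.8,fy=3.6) for x in L]))
E
```

```text
8.45 [0.5361 0.2929 0.0343] F [-4.22 -3.38 11.01] w 59.7 q [ 0.05  0.66 -0.83  1.67  0.55  1.06  0.35]
tool y ang 1.297 z [ 4.e-04 -2.e-04 -1.e+00] x [-0.963  0.27  -0.   ] y [ 0.27   0.963 -0.   ]
shift tool [-0.0005  0.0006  0.    ] twist -0.0057 6.27743648648013
socket 4.67165811965812 pad 1.3475757575757576
socket 0.6825982905982906 pad 0.8291666666666667
```

View pics/cmp.png

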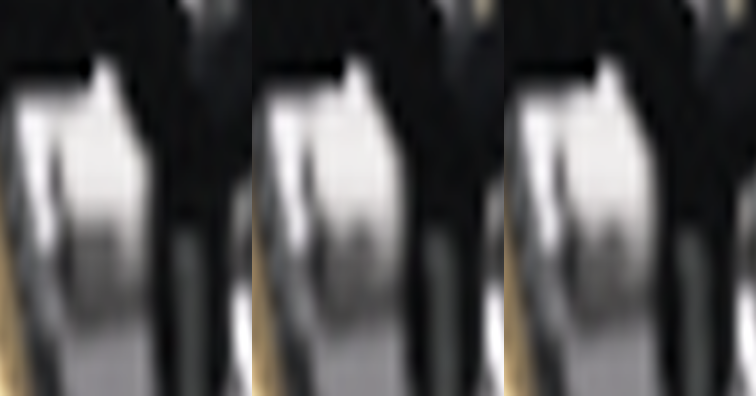

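View pics/top5.png

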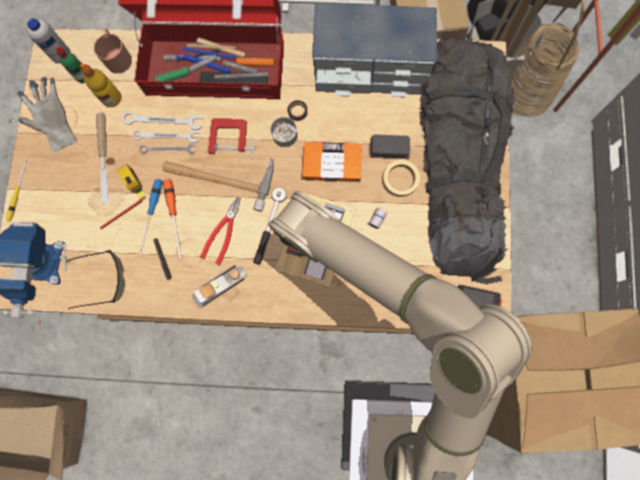

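The socket is at rest: the last two frames match, and the force and pose are steady. The bystanders in view haven't moved. I'm handing in.

```bash
python3 -c "
from workcell import manip
print(manip.hand_in())"
```

```text
the job is handed in; nothing more can be done
None
```

I pressed the red eject pad down to its stop with one fingertip. The socket popped out and was stopped by the other finger standing in the lane. I handed the job in at about 8.5 s with the pad still held down.

**Last checks:**
- **Socket:** It rests against the lane finger, roughly 20 mm up-lane of the catch spot and below the stop blade. It shifted very slightly when I eased the push from 20 N to 11 N. The last two pictures, about 1 s apart, showed no further movement.
- **Arm:** Its pose and force were steady at about 11 N down, with about 5 N sideways that I did not trace.
- **Bystanders:** The ratchet, masking tape, block plane and loose socket are unmoved in the pictures. The arm hid the electrical tape, wood offcut and part of the battery pack from the top camera. The electrical tape looked unmoved in the scene camera. I did not recheck the offcut or battery pack, which the arm passed well above.

Two things disagreed slightly. The two cameras differed by about 4 mm, so I used the average. The finger stood a few millimetres off the lane's middle, but the gaps beside it are too narrow for the socket to pass.

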